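# Clear the watering can off the seedling frame and hold its lid at the vent mark

### The job

The watering can is weighing down the lid of the wooden seedling frame: lift it off by its top handle, keep it upright, set it down in the round grey drip saucer beside the frame and let go of it. Then raise the frame's hinged lid by its bar until the lid's pointer is level with the black clip on the metal arc, and finish holding it there with the gripper - the lid falls shut if let go. Leave the clip where it is set and do not push the other things on the bench about.

Things in the scene. Friction and masses are not known exactly. Their poses are not given: they have to be found in the camera images.
- frame: wooden seedling frame fixed to the bench, 280 (x) x 300 (y) x 100 mm tall, open-topped under its lid; origin at the centre of its underside, its x axis points from the lid's bar towards the hinge (away from the robot), y to its left, z up. Lid shut: lid top 109 mm above the bench, lid 288 mm deep, 300 mm wide, 8 mm thick.
- lid_hinge (a point): point on the lid's hinge line, at the middle of the frame's far edge: 140 mm along +x of the frame from its origin, 105 mm above the bench; the hinge line runs along the frame's y axis; axes as the frame's
- lid (a joint): angle of the lid in rad: 0 shut (flat), grows as its near edge rises, up to 1.5. Starts at 0. Lid about 0.3 to 0.65 kg, nearly free hinge, falls shut unless held.
- lid_bar (a point): middle of the lid's steel grip bar (round, 12 mm thick, 100 mm long, parallel to the hinge line, a post at each end), on the lid near its near edge. Lid shut: 265 mm from the hinge line towards the robot (frame -x) and 40 mm above it; there are 30 mm clear under the bar. It turns with the lid: the lid's axes are those of the frame when shut.
- lid_pointer (a point): inner end of the lid's flat aluminium pointer (40 mm long, 5 mm thick) that sticks out of the lid's right-hand edge (frame -y): 145 mm from the hinge line; moves with the lid; x axis along the lid, pointing to the hinge line
- clip (a joint): angle of the clip on the arc in rad, about the lid's hinge line and in the same sense as the lid's angle: the lid is at the mark when its angle equals this (0.45 to 0.85). The clip is held by stiff friction.
- clip_mark (a point): outer end of the black clip (26 x 30 x 12 mm, with a small steel thumbscrew) on the upright steel arc at the frame's right-hand side (frame -y): 141 mm from the hinge line; x axis points along the radius to the hinge line
- can: small metal watering can standing on the middle of the lid; round body 110 mm across and 110 mm tall, thin spout along its +x reaching 140 mm from its axis and 120 mm high; origin at the centre of its underside, z up; about 0.3 to 0.65 kg
- can_handle (a point): middle of the can's dark wooden top handle: a straight level round bar 14 mm thick, 84 mm long along the can's x axis, a post at each end, 165 mm above the can's underside; 48 mm clear under the bar
- saucer: round grey plastic drip saucer fixed on the bench to the left or right of the frame; 190 mm across, rim 14 mm tall, its flat floor 4 mm above the bench and 170 mm across; origin at the centre of its underside
- potstack: bystander: stack of three upturned terracotta pots, 136 mm across, 155 mm tall; origin under its centre
- trowel: bystander: hand trowel lying flat, 275 mm long, wooden handle and steel blade; origin under the middle of the blade
- dibber: bystander: wooden T-handled dibber lying flat, 145 mm long; origin under its rod, 30 mm from the tip
- sprayer: bystander: white spray bottle, 72 mm across, 195 mm tall; origin under its centre
- labels: bystander: grey beaker of plant labels, 68 mm across, 120 mm tall; origin under its centre

How it is judged:
By the outcome, as a careful person would: the job done as asked, in the order asked, and still so for the second after the job is handed in, while the arm keeps its last pose, push and grip.
It also fails if it takes over 64 s, if anything falls off the work surface, if the arm or the gripper's body presses on something with over 40 N, if the wrist force passes 120 N, or if a joint passes its speed limit or range.

### The arm

A 7-joint arm with a two-finger parallel gripper is mounted at the origin on the work surface. World frame = base frame: x ahead of the robot, y to its left, z up, the work surface at z = 0. Lengths are in m, angles in rad, forces in N, time in s.
With the tool pointing down it reaches from about 0.4 to 0.85 m from the base axis. Payload 10.4 kg.
Tool frame: the origin (TCP) lies at the very end of the fingers, on their centre line; the grasp point (between the pads) lies 19 mm behind it; z points along the fingers, y is the line along which they close (so a half turn about z gives the same grasp; the last joint's range is limited). The gripper opens to 87 mm and grips with 3 to 60 N. Pads are 19 mm wide; open, the fingers measure 117 mm over their backs; the gripper's body (75 mm by 190 mm) begins 51 mm behind the grasp point.
Start: joints at [-1.348, 0.332, -0.065, 1.46, 0.022, 1.35, -0.088], TCP at [0.152, 0.606, 0.223] pointing down, gripper open.
Joint ranges: [-2.6, 2.6], [-0.5, 2.12], [-1.47, 1.34], [0.16, 2.42], [-1.27, 4.41], [0.06, 2.06], [-2.6, 2.6]. Speed limits (rad/s): [2.22, 2.22, 2.79, 2.79, 3.14, 3.14, 3.14].

### API

Orientations are given as a unit quaternion [x, y, z, w].
In Python, from bench import r gives the robot as it stands.
- The arm moves only by the shell command python3 -m crank 'ROWS' [FORCE]. ROWS is JSON, a list that holds one entry, the list of rows, each a list of 5 numbers: the shift along the tool's x, y, z in mm, then the turn about the tool's z in degrees, then the opening, from -1 (shut) to 1 (fully open). A call has 1 to 20 rows; each row is the pose to reach, as a shift and turn from the pose commanded when the call began, along the tool's axes at that moment; what a row does not reach only later rows make up. A row lasts 1/10 s, in which the tool goes at most 50 mm and 8.59 degrees, less where a joint would pass 70% of its speed; a pose out of reach is approached as far as the arm can. A call with a gripper value outside its range is refused whole. The fingers move at their own pace and stop on an object; FORCE is the grip in N (left out, the last holds). Time passes only in rows, so rows that repeat a pose let the fingers close. It gives the time, the measured TCP pose, the force, the opening and the grip force at its end, in the units of the state.
- r.read_state(): the state, without advancing time (a new reading comes with each control period).
- r.camera(name): name is "side" or "top" or "wrist"; returns a dict with "image" (480x640x3 uint8, red, green, blue), "vfov" (degrees; the focal length in pixels is half the picture's height over the tangent of half this angle, whatever the lens; pixels are square), "cx", "cy" (the principal point, pixels), "k1" (the pictures are not rectified: a ray, as slopes to the right and down, at radius r is drawn at 1 + k1 r^2 times it, then the intrinsics apply), "eye" and "attitude" of the camera in the world. Camera axes: x right, y down, z forward; pixel columns grow to the right and rows downward; lengths in m; the calibration is good to about 2 mm. A picture is of the moment at which its call begins. There is no depth.
- r.close_job(): hands the job in; it is judged then, once.
The state is a dict: "time": time; "joint_positions": joint angles; "joint_vel": joint speeds; "joint_torque": joint torques, N m; "ee_pos": TCP position; "eef_rot": TCP orientation; "ft_force": force on the tool from outside, world axes, zero at the start; "torque": the same for the moment, N m; "width": finger opening in m; "grip_force": force on a finger pad.
Only numpy, scipy, OpenCV 4.12 (cv2) and the standard library are available. Lean on these libraries where they do the work, as an engineer would, in place of code of your own. Each camera call takes 0.05 s, during which the arm holds its last target. There are 200 camera calls.

## Working session

There is one attempt and no reset: what is moved stays moved. The work goes in short steps, Python scripts to look and compute and a shell command to move; the robot and the scene stay as the last step left them, time stands still between calls to the robot, and variables do not carry over. Pictures are saved under pics/ and viewed, at most 10 in all, crops included, and the job is handed in when it is done.

```bash
mkdir -p pics; ls
cat > h.py <<'E'
import numpy as np, cv2, json
from bench import r
from scipy.spatial.transform import Rotation as R
def att(c):
    a=np.array(c["attitude"],float)
    return a if a.shape==(3,3) else R.from_quat(a).as_matrix()
def snap(n,f):
    c=r.camera(n); cv2.imwrite(f"pics/{f}.png",c["image"][:,:,::-1])
    d={k:(np.array(v).tolist()) for k,v in c.items() if k!="image"}; json.dump(d,open(f"pics/{f}.json","w")); return c
def K(c):
    h=480; f=h/2/np.tan(np.radians(c["vfov"])/2)
    return np.array([[f,0,c["cx"]],[0,f,c["cy"]],[0,0,1]])
def ray(c,u,v):
    p=cv2.undistortPoints(np.array([[[u,v]]],float),K(c),np.array([c["k1"],0,0,0,0.]))[0,0] 
    # invert s*(1+k1 r^2) via OpenCV
    d=att(c)@np.array([p[0],p[1],1]); return np.array(c["eye"]),d/np.linalg.norm(d)
def plane(c,u,v,z):
    e,d=ray(c,u,v); return e+d*(z-e[2])/d[2]
def tri(a,b):
    (e1,d1),(e2,d2)=a,b
    s=np.linalg.lstsq(np.c_[d1,-d2],e2-e1,rcond=None)[0]
    p,q=e1+s[0]*d1,e2+s[1]*d2; return (p+q)/2,np.linalg.norm(p-q)
def proj(c,P):
    p=att(c).T@(np.array(P)-np.array(c["eye"])); s=p[:2]/p[2]; s=s*(1+c["k1"]*(s@s)); k=K(c); return s*k[0,0]+k[:2,2]
def load(f):
    return json.load(open(f"pics/{f}.json")),cv2.imread(f"pics/{f}.png")
E
python3 - <<'E'
from h import *
for n in("top","side"):
    c=snap(n,n+"0"); print({k:v for k,v in c.items() if k!="image"})
print(r.read_state())
E
```

```text
pics
{'vfov': 56.00118769520884, 'cx': 316.1741970564395, 'cy': 238.07201552221784, 'k1': -0.07942578847000147, 'eye': array([0.32335611, 0.00635448, 1.26222212]), 'attitude': array([-0.6606162 ,  0.74308824, -0.07774428,  0.07322521])}
{'vfov': 49.68573123994461, 'cx': 309.6769124561454, 'cy': 243.88891353759476, 'k1': -0.05519581406534546, 'eye': array([ 0.01718192, -0.63999649,  0.82981807]), 'attitude': array([ 0.84817508, -0.30640414,  0.14095887, -0.40846804])}
{'time': 0.1, 'joint_positions': array([-1.34758011,  0.33281641, -0.06466906,  1.46088676,  0.02160777,
        1.34987593, -0.08850943]), 'joint_vel': array([ 8.87460189e-04, -8.79361719e-05, -1.82199868e-03, -2.52686157e-03,
       -3.21977988e-04,  9.12200993e-04, -5.86189255e-04]), 'joint_torque': array([ 7.91801285e-04, -6.24549007e+01,  2.42301438e-02, -3.90716529e+01,
       -6.13395497e-02,  3.66192078e-02,  9.99766780e-05]), 'ee_pos': array([0.15203113, 0.60586431, 0.22181453]), 'eef_rot': array([ 1.22607375e-01,  9.92455044e-01, -6.44199219e-04, -4.12933714e-05]), 'ft_force': array([ 1.16229344,  0.31219688, -0.3476112 ]), 'torque': array([ 0.05069496,  0.01337559, -0.02675676]), 'grip_force': 0.0, 'width': 0.08689506730538746}
```

View pics/top0.png

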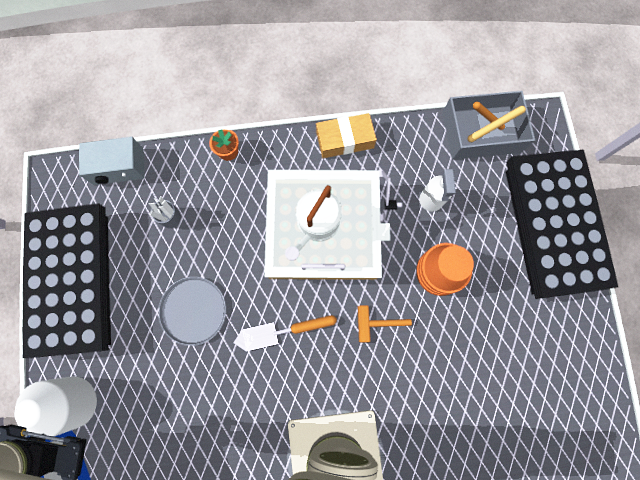

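View pics/side0.png

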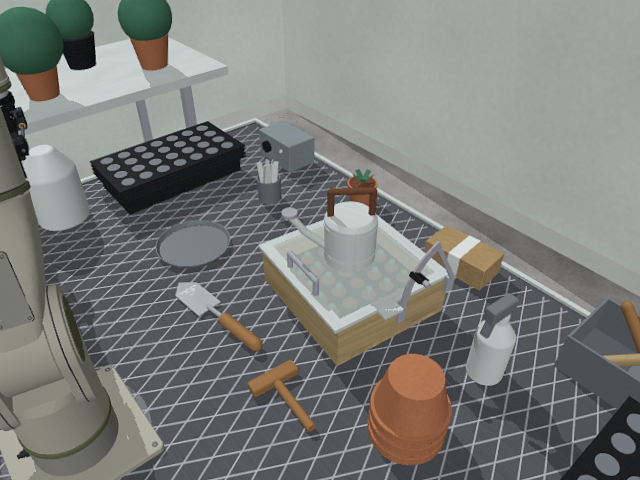

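The top view shows the can handle from (328,187) to (309,224), the lid bar from (303,266) to (344,266), the saucer at (193,310), the clip at (392,205) and the pointer at (384,232). In the side view the handle is at about (352,191), the lid bar runs (289,256)–(318,290), and the clip is at (417,277).

Run:
```python
from h import *
t,ti=load("top0"); s,si=load("side0")
np.set_printoptions(precision=4,suppress=True)
hsv=cv2.cvtColor(ti,cv2.COLOR_BGR2HSV)
# handle mask
m=cv2.inRange(hsv,(0,120,40),(15,255,190)); m[:180]=0;m[235:]=0;m[:,:295]=0;m[:,345:]=0
ys,xs=np.nonzero(m); print("handle px",len(xs),cv2.minAreaRect(np.c_[xs,ys].astype(np.float32)))
a,b=plane(t,328,188,.274),plane(t,310,222,.274); print("handle ends",a,b,np.linalg.norm(a-b),(a+b)/2)
print("handle tri",tri(ray(t,319,205),ray(s,353,191)))
print("saucer",plane(t,193,310,.014), plane(t,161,310,.014)-plane(t,226,310,.014))
P=[plane(t,u,v,.109) for u,v in((269,171),(380,171),(382,278),(264,277))]
print("lid corners",*P)
print("bar",plane(t,303,266,.145),plane(t,344,266,.145),tri(ray(t,323.5,266),ray(s,303.5,272)))
print("clip",tri(ray(t,392,205),ray(s,417,277)))
for n,u,v in(("pots",440,275),("labels",161,217),("sprayer",430,205)): print(n,plane(t,u,v,0.0))
print("trowel",plane(t,240,338,.01),plane(t,335,322,.02))
st=r.read_state(); print(R.from_quat(st["eef_rot"]).as_matrix())
```

```text
handle px 227 ((318.4539489746094, 205.66629028320312), (7.916559219360352, 44.56027603149414), 31.4295654296875)
handle ends [ 0.651  -0.0533  0.274 ] [ 0.5758 -0.0031  0.274 ] 0.09043460808327329 [ 0.6134 -0.0282  0.274 ]
handle tri (array([ 0.6156, -0.0299,  0.2757]), np.float64(0.006940313818216925))
saucer [0.4318 0.3438 0.014 ] [0.02   0.1809 0.    ]
lid corners [0.7729 0.0895 0.109 ] [ 0.7373 -0.2092  0.109 ] [ 0.4488 -0.1715  0.109 ] [0.487  0.1294 0.109 ]
bar [0.4981 0.0259 0.145 ] [ 0.4861 -0.0759  0.145 ] (array([ 0.4948, -0.0258,  0.1318]), np.float64(0.0015990392073539754))
clip (array([ 0.6195, -0.2125,  0.1758]), np.float64(0.002252824524788418))
pots [ 0.4494 -0.3529  0.    ]
labels [0.7128 0.4257 0.    ]
sprayer [ 0.6556 -0.3595  0.    ]
trowel [0.3419 0.2211 0.01  ] [ 0.3548 -0.0411  0.02  ]
[[-0.9699  0.2434 -0.0002]
 [ 0.2434  0.9699 -0.0013]
 [-0.0001 -0.0013 -1.    ]]
```

Run:
```python
from h import *
t,ti=load("top0"); s,si=load("side0")
a=cv2.resize(ti[160:290,255:415],None,fx=2.9,fy=2.9,interpolation=cv2.INTER_CUBIC)
b=cv2.resize(si[170:370,250:460],None,fx=1.5,fy=1.5,interpolation=cv2.INTER_CUBIC)
b=cv2.resize(b,(396,377)); a=cv2.resize(a,(400,377*400//464 if 0 else 325))
im=np.zeros((377,800,3),np.uint8); im[:325,:400]=a; im[:,400:796]=b
cv2.imwrite("pics/crop0.png",im)
```

```text
(no output)
```

View pics/crop0.png

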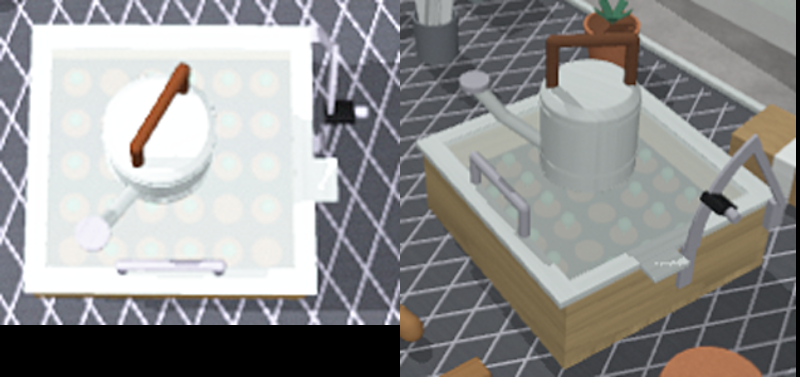

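The crops confirm the handle, bar and clip. The positions agree with the given sizes: lid about 290 mm deep, bar about 102 mm long, handle height 0.2757 m against 0.274 m. Next I move above the handle.

```bash
python3 -m crank '[[[0,0,-50,0,1],[0,0,-100,0,1],[0,0,-138,0,1],[-603,-503,-138,19.6,1],[-603,-503,-138,19.6,1],[-603,-503,-138,19.6,1],[-603,-503,-138,19.6,1],[-603,-503,-138,19.6,1],[-603,-503,-138,19.6,1],[-603,-503,-138,19.6,1],[-603,-503,-138,19.6,1],[-603,-503,-138,19.6,1],[-603,-503,-138,19.6,1],[-603,-503,-138,19.6,1],[-603,-503,-138,19.6,1],[-603,-503,-138,19.6,1],[-603,-503,-138,19.6,1],[-603,-503,-138,19.6,1],[-603,-503,-138,19.6,1],[-603,-503,-138,19.6,1]]]' 30
python3 - <<'E'
from h import *
c=snap("wrist","w1"); st=r.read_state(); print(st["ee_pos"],R.from_quat(st["eef_rot"]).as_matrix(),st["joint_positions"],c["eye"])
E
```

```text
time: 2.1
ee_pos: [0.6154, -0.0337, 0.3591]
eef_rot: [0.293, 0.956, -0.002, -0.0]
ft_force: [-1.4, -0.3, 0.1]
width: 0.0871
grip_force: 0.0
[ 0.61489893 -0.03097696  0.35942423] [[-8.29729098e-01  5.58163696e-01 -1.70627259e-03]
 [ 5.58166143e-01  8.29727308e-01 -1.77517144e-03]
 [ 4.24904711e-04 -2.42529499e-03 -9.99996969e-01]] [-0.50290155  0.31390045  0.64741965  1.27161256 -0.18555779  1.61729877
  1.09076578] [0.54793404 0.01397476 0.52177097]
```

View pics/w1.png

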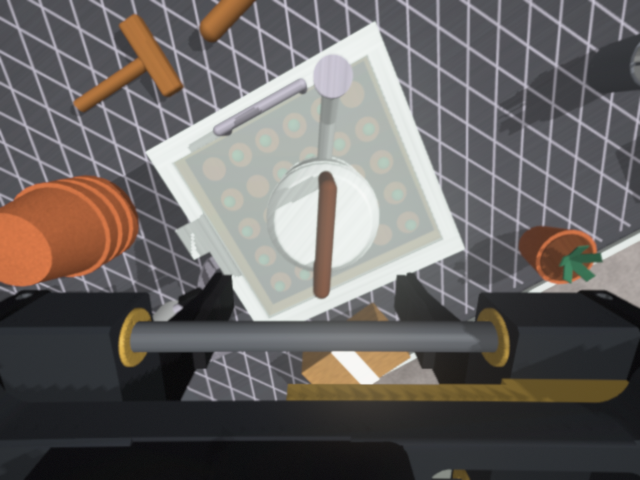

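The wrist view shows the handle running from (326,174) to (321,296), lying centrally between the fingers, and the lid bar running (220,130)–(303,86).

Run:
```python
from h import *
np.set_printoptions(precision=4,suppress=True)
c,_=load("w1"); t,_=load("top0"); st=r.read_state(); M=R.from_quat(st["eef_rot"]).as_matrix()
a,b=plane(c,326,174,.274),plane(c,321,296,.274); m=(a+b)/2
print(a,b,np.linalg.norm(a-b),m,"tool shift mm",1e3*M.T@(m-[0,0,.019]-st["ee_pos"]),"dir in tool",np.degrees(np.arctan2(*(M.T@(a-b))[[1,0]])))
a,b=plane(c,220,130,.145),plane(c,303,86,.145); print("bar",a,b,(a+b)/2,np.linalg.norm(a-b),np.degrees(np.arctan2(*(b-a)[:2])))
print("bar tri",tri(ray(c,261.5,108),ray(t,323.5,266)))
```

```text
[0.5775 0.0039 0.274 ] [ 0.6586 -0.0545  0.274 ] 0.09988327570894322 [ 0.618  -0.0253  0.274 ] tool shift mm [  0.512    6.7171 104.4085] dir in tool 1.8603695432044023
bar [ 0.49   -0.0702  0.145 ] [0.5043 0.0286 0.145 ] [ 0.4971 -0.0208  0.145 ] 0.09978109554321442 8.213479963200092
bar tri (array([ 0.4948, -0.0237,  0.1241]), np.float64(0.00392812653111906))
```

```bash
python3 -m crank '[[[0,6,0,1.9,1],[0,6,30,1.9,1],[0,6,60,1.9,1],[0,6,85,1.9,1],[0,6,104,1.9,1],[0,6,104,1.9,1],[0,6,104,1.9,-1],[0,6,104,1.9,-1],[0,6,104,1.9,-1],[0,6,104,1.9,-1],[0,6,104,1.9,-1],[0,6,104,1.9,-1],[0,6,104,1.9,-1],[0,6,104,1.9,-1]]]' 45; python3 -m crank '[[[0,0,-10,0,-1],[0,0,-20,0,-1],[0,0,-30,0,-1],[0,0,-40,0,-1],[0,0,-40,0,-1],[0,0,-40,0,-1]]]'
python3 - <<'E'
from h import *
st=r.read_state(); print(st["ee_pos"],R.from_quat(st["eef_rot"]).as_matrix(),st["torque"])
E
```

```text
time: 3.55
ee_pos: [0.6179, -0.0234, 0.2565]
eef_rot: [0.306, 0.952, 0.0, -0.0]
ft_force: [-0.1, 0.0, -0.1]
width: 0.0309
grip_force: 0.0
time: 4.15
ee_pos: [0.618, -0.0234, 0.2967]
eef_rot: [0.306, 0.952, 0.0, 0.0]
ft_force: [-0.4, -0.1, -0.8]
width: 0.0003
grip_force: 0.0
[ 0.61798864 -0.02335572  0.29669088] [[-8.13300732e-01  5.81843399e-01  4.21899636e-04]
 [ 5.81843505e-01  8.13300744e-01  1.88946607e-04]
 [-2.33193952e-04  3.99149977e-04 -9.99999893e-01]] [-0.03349073 -0.01813793  0.01024834]
```

I started the lift before the fingers had closed. I'll reopen, go up and re-check the handle.

```bash
python3 -m crank '[[[0,0,-30,0,1],[0,0,-62,0,1],[0,0,-62,0,1],[0,0,-62,0,1],[0,0,-62,0,1],[0,0,-62,0,1],[0,0,-62,0,1],[0,0,-62,0,1],[0,0,-62,0,1],[0,0,-62,0,1],[0,0,-62,0,1]]]'
python3 - <<'E'
from h import *
np.set_printoptions(precision=4,suppress=True)
def msk(f):
    c,im=load(f); h=cv2.cvtColor(im,cv2.COLOR_BGR2HSV)
    m=cv2.inRange(h,(0,70,30),(12,200,140)); m[:,:270]=0;m[:,370:]=0;m[:130]=0;m[315:]=0
    ys,xs=np.nonzero(m); return c,len(xs),cv2.minAreaRect(np.c_[xs,ys].astype(np.float32))
snap("wrist","w2"); print(msk("w1")[1:])
c,n,q=msk("w2"); print(n,q)
st=r.read_state(); M=R.from_quat(st["eef_rot"]).as_matrix()
p=plane(c,*q[0],.274); print(p,st["ee_pos"],1e3*M.T@(p-[0,0,.019]-st["ee_pos"]),st["width"])
E
```

```text
time: 5.25
ee_pos: [0.6179, -0.0234, 0.3585]
eef_rot: [0.306, 0.952, 0.0, -0.0]
ft_force: [0.1, 0.1, -0.1]
width: 0.08
grip_force: 0.0
(1660, ((324.89483642578125, 235.56033325195312), (14.7081880569458, 123.25953674316406), 3.8568007946014404))
1742 ((311.33929443359375, 240.00839233398438), (15.094164848327637, 124.1596908569336), 1.4144233465194702)
[ 0.6162 -0.023   0.274 ] [ 0.6179 -0.0234  0.3586] [  1.6115  -0.6549 103.5502] 0.08301095111680377
```

View pics/w2.png

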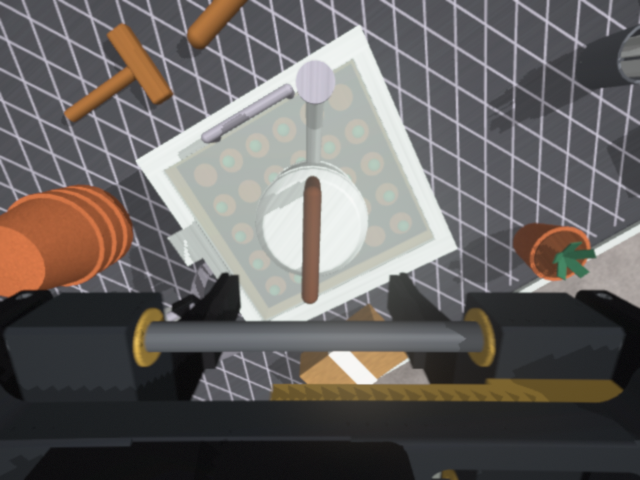

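The wrist view shows the can still standing in place, with its handle at (311,240) and the fingers centred on it. I'll descend and close fully before any lift.

```bash
python3 -m crank '[[[0,0,40,0,1],[0,0,80,0,1],[0,0,104,0,1],[0,0,104,0,1],[0,0,104,0,-1],[0,0,104,0,-1],[0,0,104,0,-1],[0,0,104,0,-1],[0,0,104,0,-1],[0,0,104,0,-1],[0,0,104,0,-1],[0,0,104,0,-1],[0,0,104,0,-1],[0,0,104,0,-1],[0,0,104,0,-1],[0,0,104,0,-1],[0,0,104,0,-1],[0,0,104,0,-1],[0,0,104,0,-1]]]' 45
```

```text
time: 7.2
ee_pos: [0.6179, -0.0236, 0.2546]
eef_rot: [0.306, 0.952, -0.0, 0.0]
ft_force: [-0.7, -2.3, 1.0]
width: 0.0126
grip_force: 44.8
```

```bash
python3 -m crank '[[[0,0,-10,0,-1],[0,0,-25,0,-1],[0,0,-45,0,-1],[0,0,-70,0,-1],[0,0,-95,0,-1],[0,0,-115,0,-1],[0,0,-130,0,-1],[0,0,-130,0,-1]]]'
python3 - <<'E'
from h import *
np.set_printoptions(precision=4,suppress=True)
t,ti=load("top0"); h=cv2.cvtColor(ti,cv2.COLOR_BGR2HSV)
px=ti[300:320,185:205].reshape(-1,3).mean(0); m=cv2.inRange(ti,np.clip(px-18,0,255),np.clip(px+18,0,255))
m=cv2.morphologyEx(m,cv2.MORPH_OPEN,np.ones((7,7)))
cs,_=cv2.findContours(m,0,2); k=[q for q in cs if cv2.pointPolygonTest(q,(193,310),False)>0]
e=cv2.fitEllipse(k[0]); print(e, plane(t,*e[0],.006))
st=r.read_state(); M=R.from_quat(st["eef_rot"]).as_matrix(); print(st["width"],st["ft_force"],st["torque"])
p=plane(t,*e[0],.006); print(1e3*M.T@(p-st["ee_pos"]))
E
```

```text
time: 8.0
ee_pos: [0.6185, -0.0232, 0.3874]
eef_rot: [0.305, 0.952, 0.001, 0.002]
ft_force: [0.7, -0.5, -6.0]
width: 0.0127
grip_force: 44.8
((193.5404052734375, 310.5799560546875), (57.484310150146484, 62.213905334472656), 20.874849319458008) [0.4307 0.3445 0.006 ]
0.01272145389521283 [ 0.7439 -0.4553 -5.9955] [-0.0197 -0.0703  0.0256]
[367.7124 188.9683 380.8676]
```

```bash
python3 -m crank '[[[10,5,0,0,-1],[30,15,0,0,-1],[55,28,0,0,-1],[82,42,0,0,-1],[110,56,0,0,-1],[138,71,0,0,-1],[166,85,0,0,-1],[194,100,0,0,-1],[222,114,0,0,-1],[250,128,0,0,-1],[278,143,0,0,-1],[305,157,0,0,-1],[330,170,0,0,-1],[348,179,0,0,-1],[360,185,0,0,-1],[367,189,0,0,-1],[368,189,0,0,-1],[368,189,0,0,-1],[368,189,0,0,-1]]]'
python3 -m crank '[[[0,0,15,0,-1],[0,0,40,0,-1],[0,0,70,0,-1],[0,0,100,0,-1],[0,0,130,0,-1],[0,0,160,0,-1],[0,0,185,0,-1],[0,0,205,0,-1],[0,0,215,0,-1],[0,0,220,0,-1],[0,0,220,0,-1],[0,0,220,0,-1]]]'
python3 - <<'E'
from h import *
snap("side","s3"); print(r.read_state()["ee_pos"])
E
```

```text
time: 9.9
ee_pos: [0.4293, 0.3433, 0.3847]
eef_rot: [0.306, 0.952, 0.0, 0.0]
ft_force: [-0.5, -0.0, -5.7]
width: 0.0129
grip_force: 44.9
time: 11.1
ee_pos: [0.4291, 0.3448, 0.1656]
eef_rot: [0.306, 0.952, 0.001, 0.0]
ft_force: [0.2, -0.7, -6.3]
width: 0.0125
grip_force: 44.9
[0.42911951 0.34484229 0.16569116]
```

View pics/s3.png

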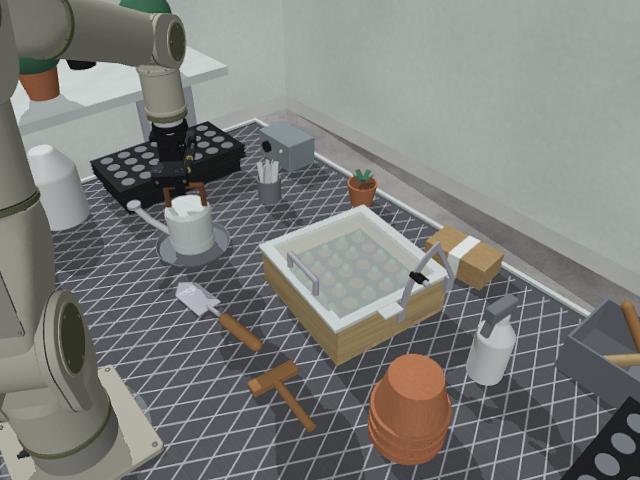

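The side view shows the can upright over the saucer at about (190,235), roughly 16 mm above its floor. I'll lower it gently until there is contact.

```bash
python3 -m crank '[[[0,0,4,0,-1],[0,0,8,0,-1],[0,0,11,0,-1],[0,0,13,0,-1],[0,0,14,0,-1],[0,0,14,0,-1]]]'
```

```text
time: 11.75
ee_pos: [0.4286, 0.3445, 0.1507]
eef_rot: [0.306, 0.952, 0.0, -0.0]
ft_force: [-0.6, -0.9, -4.2]
width: 0.0125
grip_force: 44.9
```

```bash
python3 -m crank '[[[0,0,1,0,-1],[0,0,2,0,-1],[0,0,2,0,-1]]]'
```

```text
time: 12.05
ee_pos: [0.4292, 0.3452, 0.1507]
eef_rot: [0.306, 0.952, 0.001, 0.0]
ft_force: [-4.1, -2.8, 11.8]
width: 0.0128
grip_force: 45.1
```

```bash
python3 -m crank '[[[0,0,-2,0,-1],[0,0,-2,0,-1],[0,0,-2,0,1],[0,0,-2,0,1],[0,0,-2,0,1],[0,0,-2,0,1],[0,0,-2,0,1],[0,0,-2,0,1],[0,0,-2,0,1],[0,0,-2,0,1],[0,0,-2,0,1],[0,0,-2,0,1],[0,0,-2,0,1],[0,0,-2,0,1]]]'; python3 -m crank '[[[0,0,-15,0,1],[0,0,-40,0,1],[0,0,-80,0,1],[0,0,-120,0,1],[0,0,-160,0,1],[0,0,-160,0,1]]]'
python3 - <<'E'
from h import *
np.set_printoptions(precision=4,suppress=True)
st=r.read_state(); M=R.from_quat(st["eef_rot"]).as_matrix()
print(st["joint_positions"],M)
t,_=load("top0"); s,_=load("side0"); w,_=load("w2")
print("bar w2",plane(w,205,135,.145),plane(w,291,90,.145))
c=snap("side","s4"); 
im=c["image"]; cv2.imwrite("pics/crop4.png",np.hstack([cv2.resize(im[170:290,120:270],(400,320))[:,:,::-1],cv2.resize(im[235:335,365:465],(400,320))[:,:,::-1]]))
E
```

```text
time: 13.45
ee_pos: [0.4286, 0.3445, 0.1506]
eef_rot: [0.306, 0.952, 0.0, -0.0]
ft_force: [-0.6, -0.5, -1.1]
width: 0.0864
grip_force: 0.0
time: 14.05
ee_pos: [0.4302, 0.3456, 0.3162]
eef_rot: [0.306, 0.952, 0.004, 0.002]
ft_force: [-0.6, 0.8, -0.1]
width: 0.0872
grip_force: 0.0
[-1.0762  0.1237  0.354   1.5289 -0.044   1.4881  0.2281] [[-0.8131  0.582   0.0057]
 [ 0.5821  0.8131  0.0065]
 [-0.0009  0.0086 -1.    ]]
bar w2 [ 0.4866 -0.0721  0.145 ] [0.5046 0.0301 0.145 ]
```

View pics/crop4.png

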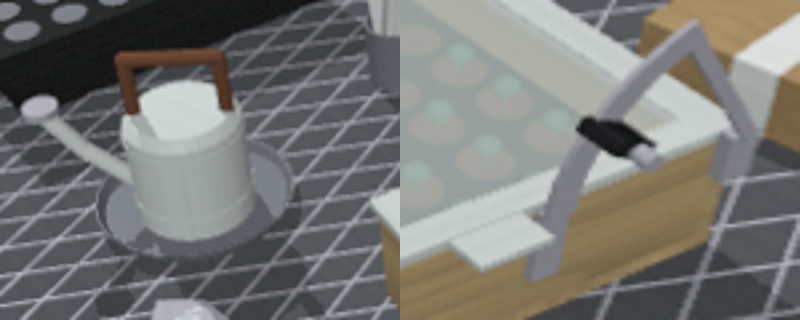

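The crop shows the can upright inside the saucer, standing free; the clip and pointer are visible on the right. Next I move over the lid bar.

```bash
python3 -m crank '[[[-50,-50,0,8,1],[-80,-80,0,16,1],[-120,-115,0,24,1],[-150,-150,0,32,1],[-190,-185,0,40,1],[-225,-220,0,48,1],[-267,-262,0,56,1],[-267,-262,0,61.5,1],[-267,-262,40,61.5,1],[-267,-262,60,61.5,1],[-267,-262,60,61.5,1],[-267,-262,60,61.5,1]]]'
python3 - <<'E'
from h import *
c=snap("wrist","w5"); st=r.read_state(); print(st["ee_pos"],R.from_quat(st["eef_rot"]).as_matrix(),st["joint_positions"])
E
```

```text
time: 15.3
ee_pos: [0.4931, -0.0239, 0.2506]
eef_rot: [0.749, 0.662, -0.0, -0.0]
ft_force: [1.1, -0.0, 1.1]
width: 0.0871
grip_force: 0.0
[ 0.49358274 -0.02383511  0.25128967] [[ 1.22996992e-01  9.92406796e-01  7.00480717e-04]
 [ 9.92407031e-01 -1.22997073e-01  7.27832193e-05]
 [ 1.58387639e-04  6.86209871e-04 -9.99999752e-01]] [-7.34201614e-01 -2.24417181e-03  6.99362100e-01  1.78552997e+00
  1.42880705e-03  1.35707766e+00 -1.58452100e-01]
```

View pics/w5.png

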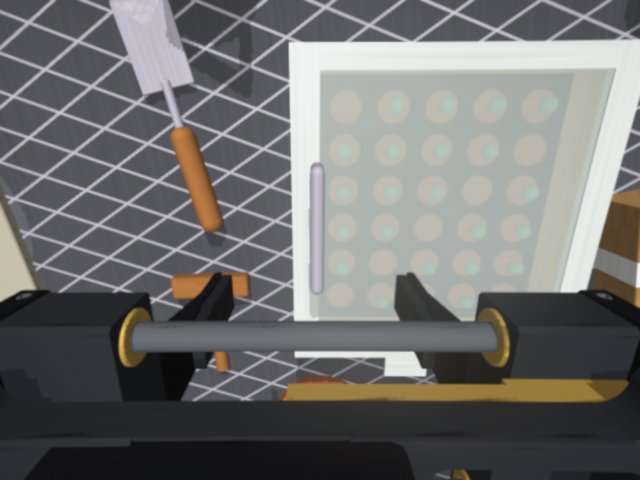

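The wrist view shows the bar as a vertical line at u≈317, from v=165 to 292, square to the fingers. I'll work out the shift and refine the clip angle.

Run:
```python
from h import *
np.set_printoptions(precision=4,suppress=True)
c,_=load("w5"); st=r.read_state(); M=R.from_quat(st["eef_rot"]).as_matrix()
m=(plane(c,317,166,.145)+plane(c,317,291,.145))/2
print("bar",m,1e3*M.T@(m-[0,0,.019]-st["ee_pos"]))
for z in(.109,): 
  for u,v in((291,43),(294,356),(640,40)): print("corner",plane(c,u,v,z))
# clip
q={}
for f,(x0,x1,y0,y1) in(("top0",(380,408,192,216)),("s4",(404,432,266,290))):
    cc,im=load(f); m_=(im.max(2)<60)[y0:y1,x0:x1].astype(np.uint8)
    n,l,sta,cen=cv2.connectedComponentsWithStats(m_); i=1+np.argmax(sta[1:,4]); p=cen[i]+[x0,y0]; print(f,sta[i],p); q[f]=ray(cc,*p)
P,e=tri(q["top0"],q["s4"]); print("clip",P,e)
fx=M[:2,1]; fx=fx/np.linalg.norm(fx)
H=m[:2]+.265*fx; d=(P[:2]-H)
x=d@fx; y=d@[-fx[1],fx[0]]; print("hinge",H,"local",x,y,P[2]-.105,"r",np.hypot(x,P[2]-.105),"ang",np.arctan2(P[2]-.105,-x))
```

```text
bar [ 0.496 -0.022  0.145] [  2.116    2.1141 125.2915]
corner [0.4933 0.1281 0.109 ]
corner [ 0.4538 -0.1681  0.109 ]
corner [0.7683 0.0939 0.109 ]
top0 [ 5  8 12 10 87] [391.1839 204.8161]
s4 [  5   6  19  12 121] [417.438  277.1322]
clip [ 0.6214 -0.2114  0.1733] 0.0009648691466374083
hinge [ 0.759  -0.0546] local -0.11725608220389301 -0.17259070668815196 0.06830353660070197 r 0.13569952809781452 ang 0.5274643606620314
```

```bash
python3 -m crank '[[[2,2,40,0,1],[2,2,80,0,1],[2,2,110,0,1],[2,2,124,0,1],[2,2,124,0,1],[2,2,124,0,-1],[2,2,124,0,-1],[2,2,124,0,-1],[2,2,124,0,-1],[2,2,124,0,-1],[2,2,124,0,-1],[2,2,124,0,-1],[2,2,124,0,-1],[2,2,124,0,-1],[2,2,124,0,-1],[2,2,124,0,-1],[2,2,124,0,-1],[2,2,124,0,-1],[2,2,124,0,-1]]]' 40
```

```text
time: 17.25
ee_pos: [0.4956, -0.0223, 0.1265]
eef_rot: [0.749, 0.662, 0.0, 0.0]
ft_force: [1.9, -1.4, -0.7]
width: 0.0106
grip_force: 40.0
```

```bash
python3 -m crank '[[[0,1,-6,0,-1],[0,2.3,-13.2,0,-1],[0,5.3,-26.3,0,-1],[0,9,-39.2,0,-1],[0,13.2,-51.9,0,-1],[0,18.1,-64.3,0,-1],[0,23.7,-76.6,0,-1],[0,29.8,-88.5,0,-1],[0,36.5,-100.1,0,-1],[0,43.8,-111.3,0,-1],[0,51.6,-122.2,0,-1],[0,51.6,-122.2,0,-1],[0,51.6,-122.2,0,-1]]]'
python3 - <<'E'
from h import *
c=snap("side","s6"); im=c["image"]
cv2.imwrite("pics/crop6.png",cv2.resize(im[200:340,350:470],(680,600*680//680),interpolation=cv2.INTER_CUBIC)[:,:,::-1])
st=r.read_state();print(st["ee_pos"],st["width"],st["torque"])
E
```

```text
time: 18.55
ee_pos: [0.5453, -0.0285, 0.2493]
eef_rot: [0.749, 0.662, -0.001, -0.002]
ft_force: [-9.4, 0.7, 3.0]
width: 0.0106
grip_force: 40.0
[ 0.54523446 -0.02851966  0.24918548] 0.010764334887382893 [0.03091625 2.32875176 0.00506229]
```

View pics/crop6.png

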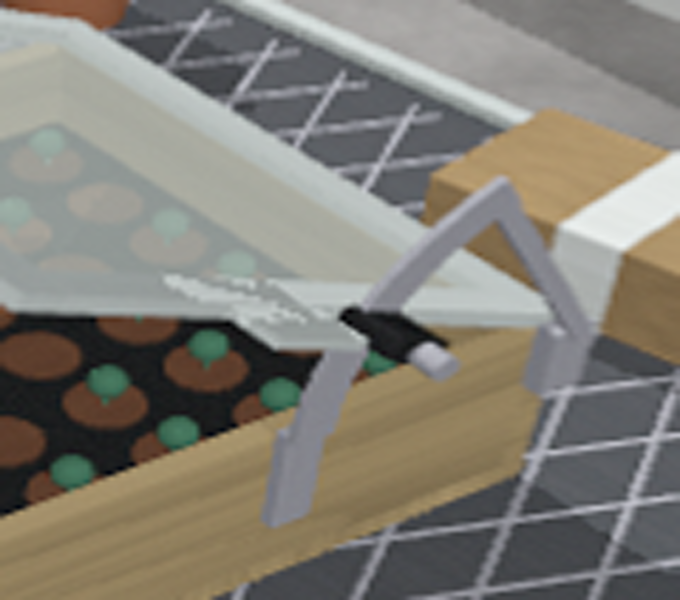

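The crop shows the lid raised and its pointer, with inner-end edge from about (280,290) to (365,345), just under the black clip (outer end at about (345,315)–(375,350)). I'll convert both to angles by casting rays onto cylinders about the hinge line, using a second view as a check.

```bash
cat > cy.py <<'E'
from h import *
from scipy.optimize import brentq
yaw=-.1233; FX=np.array([np.cos(yaw),np.sin(yaw),0]); FY=np.array([-FX[1],FX[0],0]); H=np.array([.7575,-.057,.105])
def loc(P): d=np.array(P)-H; return np.array([d@FX,d@FY,d[2]])
def cyl(c,u,v,rad):
    e,d=ray(c,u,v); e=loc(e); d=np.array([d@FX,d@FY,d[2]])
    s0=-(e[[0,2]]@d[[0,2]])/(d[[0,2]]@d[[0,2]])
    try: s=brentq(lambda s:np.hypot(*(e+s*d)[[0,2]])-rad,0,s0)
    except ValueError: return None
    p=e+s*d; return np.arctan2(p[2],-p[0]),p[1]
E
python3 - <<'E'
from cy import *
np.set_printoptions(precision=4,suppress=True)
s,im=load("s6"); X=lambda x,y:(350+x*120/680,200+y*140/600)
for n,x,y,q in(("ptr outer corner",365,347,.145),("ptr mid edge",325,318,.145),("clip left-top",343,312,.141),("clip bottom-left",375,350,.141)): print(n,cyl(s,*X(x,y),q))
print("clip centroid",cyl(s,417.44,277.13,.128))
t,_=load("top0"); print("clip top",cyl(t,391.18,204.82,.128))
st=r.read_state(); p=loc(st["ee_pos"]+np.array([0,0,.019])); print("bar",p,"theta",np.arctan2(p[2],-p[0])-.1498,np.hypot(p[0],p[2]), "theta by z",np.arcsin(p[2]/.268)-.1498)
c=snap("top","t6"); h=c["image"][:,:,::-1]
cv2.imwrite("pics/crop7.png",np.hstack([cv2.resize(h[170:250,350:420],(400,457),interpolation=cv2.INTER_CUBIC),cv2.resize(im[255:303,385:427],(400,457),interpolation=cv2.INTER_CUBIC)]))
E
```

```text
ptr outer corner (np.float64(0.4880863816191705), np.float64(-0.17454298517020295))
ptr mid edge (np.float64(0.4956584115058019), np.float64(-0.1538379230181639))
clip left-top (np.float64(0.5287768146312775), np.float64(-0.15581551397061455))
clip bottom-left (np.float64(0.4849352607877651), np.float64(-0.17607910507542118))
clip centroid (np.float64(0.5099055747507688), np.float64(-0.1654526967855594))
clip top (np.float64(0.486918532206562), np.float64(-0.1716342323886747))
bar [-0.2142  0.0022  0.1632] theta 0.5013310800202249 0.2692445590174785 theta by z 0.504874461974635
```

View pics/crop7.png

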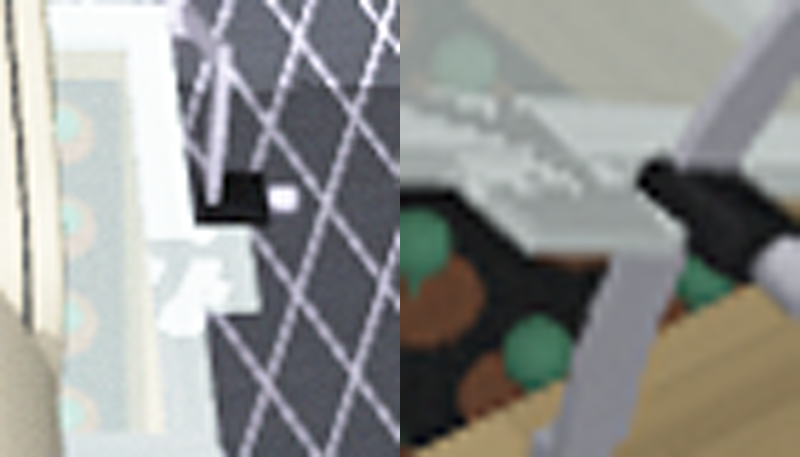

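The crops show the pointer's inner end meeting the clip's outer end within a few mm: its top corner is at (685,235) in the right half, and the clip's top corner at (645,167). I'll compare both numerically in the same view.

Run:
```python
from cy import *
from scipy.optimize import minimize_scalar
np.set_printoptions(precision=4,suppress=True)
s,im=load("s4")
def W(a,rad,y): return H+FX*(-rad*np.cos(a))+FY*y+np.array([0,0,rad*np.sin(a)])
for n,u,v in(("ptr top outer",414.9,279.7),("ptr top frame side",410.2,275.4)): print(n,cyl(s,u,v,.145),"minus .017")
for th in(50,70,85):
  S=8; x0,y0=400,262; big=cv2.resize(im[y0:294,x0:436],None,fx=S,fy=S,interpolation=cv2.INTER_CUBIC)
  m=(big.max(2)<th).astype(np.uint8); n,l,sta,cen=cv2.connectedComponentsWithStats(m)
  i=l[int((277-y0+.5)*S),int((417-x0+.5)*S)]; ys,xs=np.nonzero(l==i)
  px=np.c_[(xs+.5)/S-.5+x0,(ys+.5)/S-.5+y0]
  d=proj(s,W(.52,.128,-.16))-proj(s,W(.52,.128,-.18)); d/=np.linalg.norm(d); nrm=np.array([-d[1],d[0]])
  e=px@nrm; lo,hi=e.min(),e.max(); 
  corners=[W(.52,.128,-.172)+FX*(a*.013*np.cos(.52)+b*.006*np.sin(.52))+np.array([0,0,-a*.013*np.sin(.52)+b*.006*np.cos(.52)]) for a in(-1,1) for b in(-1,1)]
  ex=np.ptp([proj(s,k)@nrm for k in corners])
  t=px@d; c=nrm*(lo+hi)/2+d*(t.min()+t.max())/2
  print(th,sta[i],"extent",hi-lo,"expected",ex,"centre",c,cyl(s,*c,.128),cyl(s,*(c+d*2),.128),cyl(s,*(c-d*2),.128))
```

```text
ptr top outer (np.float64(0.50573379585702), np.float64(-0.1741193023565274)) minus .017
ptr top frame side (np.float64(0.508711358498493), np.float64(-0.16061410275071064)) minus .017
50 [  75   80  150   95 7196] extent 9.075104150386125 expected 10.839554069645615 centre [417.9557 277.2251] (np.float64(0.5139994856489545), np.float64(-0.16653371391859106)) (np.float64(0.5139839368152948), np.float64(-0.16222190774837664)) (np.float64(0.5140161201278252), np.float64(-0.1708215452581598))
70 [  74   78  153   99 7889] extent 9.471962449568423 expected 10.839554069645615 centre [417.997  277.2503] (np.float64(0.5141164661356534), np.float64(-0.16663923239950917)) (np.float64(0.5141012236116627), np.float64(-0.16232804008099722)) (np.float64(0.5141327960977576), np.float64(-0.1709264555715791))
85 [  73   77  155  101 8359] extent 9.819941623481064 expected 10.839554069645615 centre [418.0139 277.2812] (np.float64(0.5139174879496515), np.float64(-0.16670505132940694)) (np.float64(0.5139016596203573), np.float64(-0.16239418870319833)) (np.float64(0.5139344001976593), np.float64(-0.1709919478000178))
```

Seen the same way, the pointer reads about 0.49 and the clip 0.505–0.514, so the lid needs about 0.02 rad more.

```bash
python3 -m crank '[[[0,1.5,-2,0,-1],[0,3.3,-4.2,0,-1],[0,3.3,-4.2,0,-1],[0,3.3,-4.2,0,-1],[0,3.3,-4.2,0,-1]]]'
python3 - <<'E'
from cy import *
np.set_printoptions(precision=4,suppress=True)
st=r.read_state(); p=loc(st["ee_pos"]+np.array([0,0,.019])); print("theta",np.arctan2(p[2],-p[0])-.1498,np.arcsin(p[2]/.268)-.1498,st["grip_force"],st["width"])
a,im0=load("s6"); c=snap("side","s8"); im=cv2.imread("pics/s8.png")
# pointer shift between s6 and s8 around its inner end; bystanders/can unchanged vs s4
f=cv2.phaseCorrelate(np.float32(cv2.cvtColor(im0[268:290,385:410],6)),np.float32(cv2.cvtColor(im[268:290,385:410],6))); print("pointer px shift",f)
s4=cv2.imread("pics/s4.png"); dd=cv2.absdiff(s4,im).max(2)
for n,(x0,x1,y0,y1) in dict(can=(130,230,185,265),trowel=(175,265,280,350),dibber=(245,315,360,430),pots=(365,452,355,462),sprayer=(465,515,300,385),clip=(418,428,270,284)).items(): print(n,(dd[y0:y1,x0:x1]>40).mean().round(3))
E
```

```text
time: 19.15
ee_pos: [0.5483, -0.0289, 0.2533]
eef_rot: [0.749, 0.662, -0.001, -0.002]
ft_force: [-9.3, 0.7, 3.2]
width: 0.0106
grip_force: 40.0
theta 0.5203576125316205 0.5242215562134378 40.00417649745941 0.010619089639713235
pointer px shift ((1.27719005296243, -0.49993993605817977), 0.8315522861480713)
can 0.0
trowel 0.007
dibber 0.187
pots 0.002
sprayer 0.0
clip 0.093
```

Run:
```python
from h import *
snap("top","t8")
for f in("top0","t8","s4","s8"):
    im=cv2.imread(f"pics/{f}.png"); h=cv2.cvtColor(im,40); x0,x1,y0,y1=(355,415,300,345) if f[0]=="t" else (245,315,358,432)
    ys,xs=np.nonzero(cv2.inRange(h,(5,110,30),(22,255,255))[y0:y1,x0:x1]); print(f,len(xs),xs.mean(),ys.mean(),xs.min(),xs.max(),ys.min(),ys.max())
```

```text
top0 686 19.174927113702623 22.9067055393586 3 56 5 41
t8 359 29.969359331476323 22.289693593314762 11 56 5 41
s4 1377 36.21568627450981 30.806100217864923 3 69 2 73
s8 1379 36.212472806381435 30.804205946337927 3 69 2 73
```

The dibber hasn't moved: its side-view centroid is unchanged, so the difference was only shading. Handing in.

```bash
python3 -c "
from bench import r
print(r.close_job())"
```

```text
the job is handed in; nothing more can be done
None
```

I set the watering can upright in the saucer and let go of it, and handed the job in at about 19 s with the gripper holding the lid at about 0.52 rad; I put the clip at 0.51–0.53 rad, so the lid should be within about 0.02 rad of the mark, and the trowel, dibber, pots and sprayer showed no sign of having moved.

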